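Zero the scale, switch on the label printer, feed a label

TASK

Get the weighing and labelling station ready: first zero the scale by pressing the long bar key on its console fully down, then switch the label printer on by pushing the raised end of its rocker right down, and last press the printer's larger round button fully in, hold it in for about a second to feed a label, and let go. Only touch: press no other key or button, do not press the feed button while the printer is off, and leave the cheeses, the tub on the scale and the other loose things where they stand.

Things in the scene. Friction and masses are not known exactly. Their poses are not given: they have to be found in the camera images.
- scale: white bench scale, fixed to the table, 300 (own x) x 260 (own y) mm; origin: centre of its underside, on the table; its x axis points from the keys to the pan. Console top 60 mm above the table carries three light grey keys in a row across (75 mm apart, 110 mm to -x of the origin), in any order: a long bar, a square and a round one. The pan is behind them
- printer: black label printer, fixed to the table, 260 (own x) x 220 (own y) x 160 mm high; origin: centre of its underside, on the table; its front with the label slot is at -x. On its flat top, 60 mm to -x of the origin: a rocker at y = +65 mm, and a large and a small round button at y = 0 and y = -65 mm, either way round
- zero_key_top (a point): centre of the top face of the scale's long bar key, 18 (own x) x 44 (own y) mm, 14 mm above the console top when up; moves with the key; z up. Spring key with 6 mm of travel straight down: starts to move at 1.5 N, needs 5 N at its stop, springs back when let go.
- zero_key (a joint): travel of the bar key, m: 0 up, 0.006 fully down
- square_key (a joint): travel of the scale's square key (22 mm), m: 0 up, 0.006 down; not to be pressed
- round_key (a joint): travel of the scale's round key (24 mm), m: 0 up, 0.006 down; not to be pressed
- rocker_raised_end (a point): point on the upper face of the rocker half that stands raised while off (the printer's +x half), 16 mm from the pivot. The rocker is a light grey shallow V, 24 mm wide, 48 mm long along the printer's x; pivot along the printer's y, 168 mm above the table. The point starts about 5 mm above the pivot and goes down about 5 mm, under 2 to 4 N; the rocker stays where it is left
- power_rocker (a joint): rocker angle, rad: 0 off (starts at 0 to 0.04), 0.30 fully on at its stop; grows as the raised end goes down
- feed_button_top (a point): centre of the top face of the printer's larger round button, 36 mm across, 14 mm above the printer's top when out; moves with the button; z up. Spring key with 6 mm of travel straight down: starts to move at 1.5 N, needs 5 N at its stop, springs back when let go.
- feed_button (a joint): travel of the larger round button, m: 0 out, 0.006 fully in
- pause_button (a joint): travel of the printer's smaller round button (18 mm across), m: 0 out, 0.006 in; not to be pressed
- cheese_a: yellow teardrop cheese, 68 mm across, 108 mm high, upright on the table between the two machines; origin: centre of its underside
- cheese_b: same kind of cheese, on the table on the outer side of the machines
- cheese_c: same kind of cheese, behind the machines
- tub: empty open white plastic tub, 110 x 150 x 55 mm high, on the scale's steel pan (the pan is 70 mm above the table); origin: centre of its underside
- label_roll: roll of paper labels, 68 mm across, 50 mm high, standing on the rear of the printer's top; origin: centre of its underside
- label_stack: block of paper labels 80 x 50 x 50 mm high, on the table between the two machines; origin: centre of its underside
- tape_gun: small tape dispenser, 50 x 50 mm foot, 56 mm high, on the table between the two machines at their front; origin: centre of its underside

How it is judged (in metres and radians):
On the way, in this order (a step that is already met when the one before it is completed fails the run):
1. the scale's bar key is pressed down while the printer is still off (value of joint zero_key above 0.004 m and value of joint power_rocker below 0.1 rad), for 0.05 s.
2. the printer's rocker is switched on, the bar key let go (value of joint power_rocker above 0.24 rad and value of joint zero_key below 0.002 m), for 0.1 s.
3. the printer's larger round button is held in for 0.6 s, the rocker on (value of joint feed_button above 0.004 m and value of joint power_rocker above 0.24 rad), for 0.6 s.
At the end, for the whole second after the job is handed in: the rocker is on (over 0.24 of 0.30 rad), every key and button is up again (under 1.5 mm of travel), and every loose thing is at rest within 20 mm of where it started (value of joint power_rocker above 0.24 rad and value of joint each of zero_key, square_key, round_key, feed_button, pause_button below 0.0015 m and distance of each of cheese_a, cheese_b, cheese_c, tub, label_roll, label_stack, tape_gun from where it was at the start of the episode below 0.02 m and linear speed of each of cheese_a, cheese_b, cheese_c, tub, label_roll, label_stack, tape_gun below 0.03 m/s); the robot touches nothing.
It fails at once if another key or button is pressed (3 mm or more) (value of joint any of square_key, round_key, pause_button above 0.003 m).
It fails at once if the feed button is pressed while the printer is off (value of joint feed_button above 0.003 m and value of joint power_rocker below 0.1 rad).
It fails at once if a loose thing is pushed, lifted or carried 20 mm or more from its place (distance of any of cheese_a, cheese_b, cheese_c, tub, label_roll, label_stack, tape_gun from where it was at the start of the episode above 0.02 m).
It also fails if it takes over 56 s, if anything falls off the work surface, if the arm or the gripper's body presses on something with over 40 N, if the wrist force passes 120 N, or if a joint passes its speed limit or range.

ROBOT

A 7-joint arm with a two-finger parallel gripper is mounted at the origin on the work surface. World frame = base frame: x ahead of the robot, y to its left, z up, the work surface at z = 0. Lengths are in m, angles in degrees, forces in N, time in s.
With the tool pointing down it reaches from about 0.4 to 0.875 m from the base axis. Payload 19.3 kg.
Tool frame: the origin (TCP) lies at the very end of the fingers, on their centre line; the grasp point (between the pads) lies 19 mm behind it; z points along the fingers, y is the line along which they close (so a half turn about z gives the same grasp; the last joint's range is limited). The gripper opens to 85 mm and grips with 20 to 120 N. Pads are 22 mm wide; open, the fingers measure 114 mm over their backs; the gripper's body (76 mm by 85 mm) begins 54 mm behind the grasp point. The pads swing forward as they close: fully open they stand 13 mm farther back than shut.
Start: joints at [-69.053, 29.874, -2.08, 91.645, 1.215, 58.505, -6.463], TCP at [0.264, 0.567, 0.231] pointing down, gripper open.
Joint ranges: [-166.77, 166.77], [-17.47, 122.26], [-85.68, 81.53], [9.62, 139.38], [-72.42, 252.41], [9.2, 110.78], [-144.41, 144.41]. Speed limits (degrees/s): [108.29, 108.29, 136.94, 136.94, 172.46, 172.46, 172.46].

INTERFACE

Orientations are given as [roll, pitch, yaw] about the fixed x, y, z axes, in that order (R = Rz(yaw) Ry(pitch) Rx(roll)).
In Python, from bench import robot gives the robot as it stands.
- The arm moves only by the tool carry_out, never from a script. Its argument "increments" is a list that holds one entry, the list of rows, each a list of 5 numbers: the closure, from 0 (fully open) to 1 (shut), then the shift along the tool's x, y, z in units of 30 mm (1.0 is 30 mm), then the turn about the tool's z in units of 6 degrees (1.0 is 6 degrees). In form: [[[hand, x, y, z, twist], ...]]. A call has 1 to 10 rows; each row is the pose to reach, as a shift and turn from the pose commanded when the call began, along the tool's axes at that moment; what a row does not reach only later rows make up. A row lasts 1/12 s, in which the tool goes at most 41.7 mm and 7.16 degrees, less where a joint would pass 70% of its speed; a pose out of reach is approached as far as the arm can. A call with a gripper value outside its range is refused whole. The fingers move at their own pace and stop on an object; "newtons" is the grip in N (left out, the last holds). Time passes only in rows, so rows that repeat a pose let the fingers close. It gives the time, the measured TCP pose, the force, the opening and the grip force at its end, in the units of the state.
- robot.state(): the state, without advancing time (a new reading comes with each control period).
- robot.snapshot(name): name is "scene" or "top" or "wrist"; returns the picture (480x640x3 uint8, red, green, blue); there is no depth.
- robot.camera_params(name): a dict with "camera_matrix" (3x3 intrinsics, pixels), "T" (4x4, takes a point from camera to world coordinates); the wrist camera has in their place "hand_eye" (4x4, takes a point from camera to tool coordinates, whose origin is the TCP and whose axes are the flange's). Camera axes: x right, y down, z forward; pixel columns grow to the right and rows downward; lengths in m; the calibration is good to about 2 mm. A picture is of the moment at which its call begins: read the wrist's pose just before it. camera_params takes no time and is no camera call.
- robot.sign_off(): hands the job in; it is judged then, once.
The state is a dict: "t": time; "joints": joint angles; "joint_velocities": joint speeds; "joint_efforts": joint torques, N m; "eef_pos": TCP position; "orientation": TCP orientation; "ft_force": force on the tool from outside, world axes, zero at the start; "ft_torque": the same for the moment, N m; "finger_gap": finger opening in m; "grasp_force": force on a finger pad.
Only numpy, scipy, OpenCV 4.12 (cv2) and the standard library are available. Lean on these libraries where they do the work, as an engineer would, in place of code of your own. Each camera call takes 0.05 s, during which the arm holds its last target. There are 200 camera calls.

## Working session

There is one attempt and no reset: what is moved stays moved. The work goes in short steps, Python scripts to look and compute and a tool call to move; the robot and the scene stay as the last step left them, time stands still between calls to the robot, and variables do not carry over. Pictures are saved under pics/ and viewed, at most 10 in all, crops included, and the job is handed in when it is done.

Besides the shell and the picture viewer there is one more tool, called after ">>>" in YAML: its name, and indented under it one key for each argument. carry_out: Moves the arm, as the interface text tells. Its arguments: {"type":"object","properties":{"increments":{"type":"array","items":{"type":"array","items":{"type":"array","items":{"type":"number"}}}},"newtons":{"type":"number"}},"required":["increments"]}

```bash
mkdir -p pics
python3 - <<'E'
from bench import robot
import cv2
print(robot.state())
for n in("top","scene"):
    cv2.imwrite(f"pics/{n}0.png",robot.snapshot(n)[:,:,::-1])
    print(n,robot.camera_params(n))
print(robot.camera_params("wrist"))
E
```

```text
{'t': 0.0, 'joints': array([-69.05462888,  29.90920268,  -2.08018476,  91.67263663,
         1.21642259,  58.50666591,  -6.4621736 ]), 'joint_velocities': array([ 0.07892945, -0.04765078, -0.00801434,  0.08909337, -0.02432195,
       -0.02567263, -0.11135663]), 'joint_efforts': array([ 4.05835572e-04, -9.27088380e+01,  1.98021568e+00, -3.69949043e+01,
        1.78963935e-02,  8.06024327e-03,  1.98397612e-05]), 'eef_pos': array([0.26372498, 0.56625874, 0.23073264]), 'orientation': array([-1.79933940e+02,  6.89975121e-03,  1.55032525e+02]), 'ft_force': array([-0.0161806 , -0.96741501,  0.4888679 ]), 'ft_torque': array([-0.02656319,  0.00526078,  0.00090946]), 'grasp_force': 0.0, 'finger_gap': 0.08529484376718689}
top {'camera_matrix': array([[451.54330357,   0.        , 312.1911158 ],
       [  0.        , 451.54330357, 229.26727205],
       [  0.        ,   0.        ,   1.        ]]), 'T': array([[ 0.02192486, -0.98389898,  0.17737557,  0.35929579],
       [-0.99968196, -0.02378666, -0.00837646, -0.00149458],
       [ 0.01246077, -0.1771355 , -0.98410759,  1.28003609],
       [ 0.   
[... 401 characters left out ...]
,
       [ 1.22146517e-04, -8.36978029e-01, -5.47236478e-01,
         7.55141331e-01],
       [ 0.00000000e+00,  0.00000000e+00,  0.00000000e+00,
         1.00000000e+00]])}
{'camera_matrix': array([[387.03673426,   0.        , 316.84416658],
       [  0.        , 387.03673426, 241.94836365],
       [  0.        ,   0.        ,   1.        ]]), 'hand_eye': array([[ 2.01625960e-04, -9.53804284e-01, -3.00428606e-01,
         7.79303864e-02],
       [ 9.99999665e-01, -4.59194893e-05,  8.16913214e-04,
        -8.87446115e-04],
       [-7.92970852e-04, -3.00428670e-01,  9.53803956e-01,
        -1.42368678e-01],
       [ 0.00000000e+00,  0.00000000e+00,  0.00000000e+00,
         1.00000000e+00]])}
```

View pics/top0.png

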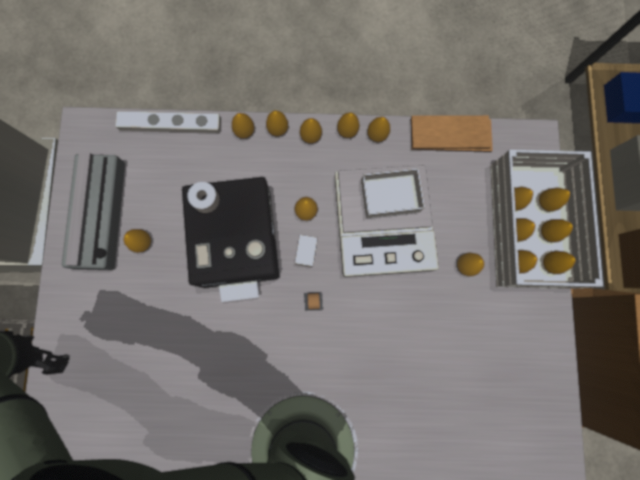

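View pics/scene0.png

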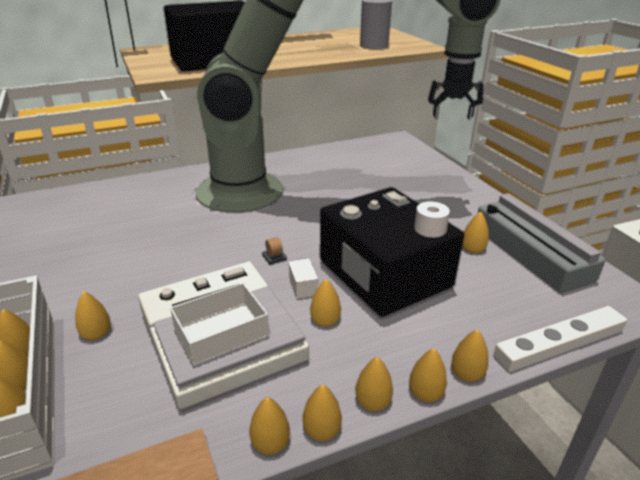

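The top view shows the scale keys: bar (363,259), square (391,257), round (418,256). On the printer it shows the rocker (203,255), small button (229,253) and large button (255,249). In the scene view the bar is at (234,273), the large button at (351,211) and the rocker at (397,197).

```bash
cat > h.py <<'E'
import numpy as np
from bench import robot
from scipy.spatial.transform import Rotation as R
def ray(n,uv,st=None):
    p=robot.camera_params(n)
    T=p.get("T")
    if T is None:
        B=np.eye(4);B[:3,:3]=R.from_euler("xyz",st["orientation"],degrees=True).as_matrix();B[:3,3]=st["eef_pos"];T=B@p["hand_eye"]
    d=T[:3,:3]@np.linalg.solve(p["camera_matrix"],[uv[0],uv[1],1.]);return T[:3,3],d
def onz(n,uv,z,st=None):
    o,d=ray(n,uv,st);return o+d*(z-o[2])/d[2]
E
python3 - <<'E'
import cv2,numpy as np
from h import *
t=cv2.imread("pics/top0.png");s=cv2.imread("pics/scene0.png")
def blobs(img,x0,y0,x1,y1,th,n,z):
    g=cv2.cvtColor(img,6)[y0:y1,x0:x1]
    k,l,st,c=cv2.connectedComponentsWithStats((g>th).astype('uint8'))
    for i in range(1,k):
        if 30<st[i,4]<800: uv=c[i]+[x0,y0];print(n,uv.round(1),st[i],onz(n,uv,z).round(4))
blobs(t,192,236,270,272,110,"top",.174)
blobs(s,336,190,412,222,110,"scene",.174)
for i,j in[("scale",(345,244,435,270))]:
    x0,y0,x1,y1=j
    g=cv2.cvtColor(t,6)[y0:y1,x0:x1]
    k,l,st,c=cv2.connectedComponentsWithStats((g>175).astype('uint8'),connectivity=4)
    for q in range(1,k):
        if st[q,4]>15: uv=c[q]+[x0,y0];print(uv,st[q],onz("top",uv,.074).round(4))
a=cv2.resize(t[170:290,170:450],None,fx=2.8,fy=2.8,interpolation=2)
b=cv2.resize(s[185:300,140:420],None,fx=2.8,fy=2.8,interpolation=2)
cv2.imwrite("pics/crop.png",a[:300]);cv2.imwrite("pics/crop2.png",np.vstack([a[100:],b])[:600])
E
```

```text
top [254.7 248.5] [ 55   5  17  16 209] [0.507  0.1297 0.174 ]
top [202.2 255.4] [  4   9  14  22 259] [0.487  0.2577 0.174 ]
top [228.5 251.7] [33 12  8  8 56] [0.4975 0.1938 0.174 ]
scene [351.1 193.3] [  0   0  41  10 263] [0.4408 0.1648 0.174 ]
scene [395.2 196.7] [ 48   1  23  14 149] [0.4961 0.2538 0.174 ]
scene [406.9 192.6] [63  0 13  9 63] [0.4887 0.2902 0.174 ]
scene [373.7 202.4] [34 10  8  6 35] [0.501  0.1936 0.174 ]
scene [350.6 210.7] [  5  15  20  13 164] [0.5154 0.1269 0.174 ]
[391.56962025 257.22433193] [   0    0   90   26 1422] [ 0.5054 -0.2269  0.074 ]
[362.55 259.45] [13 15 11  2 20] [ 0.4976 -0.1488  0.074 ]
```

View pics/crop2.png

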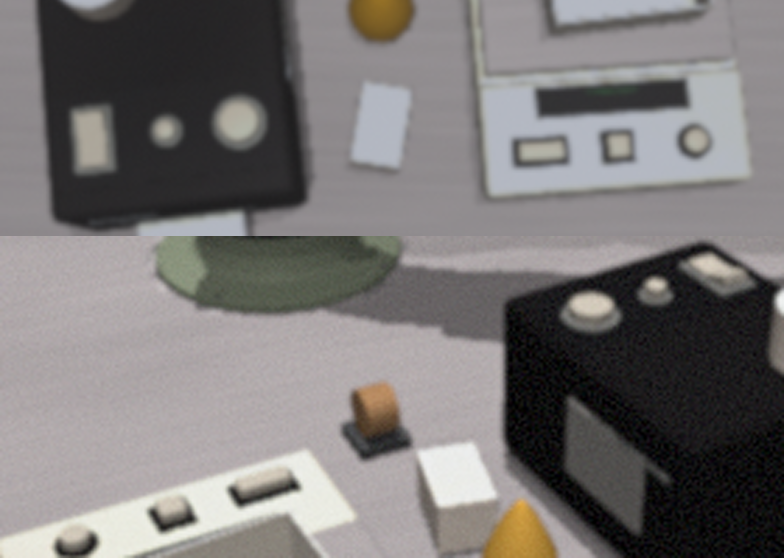

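The crop confirms the layout: the printer is yawed about 8.5° and the scale about 5°. Large button is about (0.511, 0.128), rocker about (0.489, 0.256), bar key about (0.498, -0.149). The button spacing comes out at 65 mm, as given. I'll hover over the printer for a wrist look.

>>> carry_out:
  increments:
    - [[1,0,0,-1,0],[1,0,0,-2,0],[1,-13.35,-7.64,-2,-5.6],[1,-13.35,-7.64,-2,-5.6],[1,-13.35,-7.64,-2,-5.6],[1,-13.35,-7.64,-2,-5.6],[1,-13.35,-7.64,-2,-5.6],[1,-13.35,-7.64,-2,-5.6],[1,-13.35,-7.64,-2,-5.6],[1,-13.35,-7.64,-2,-5.6]]
  newtons: 30

```text
t: 0.93
eef_pos: [0.4539, 0.2968, 0.2913]
orientation: [-180.0, -0.0, -171.4]
ft_force: [1.3, 1.0, 0.5]
finger_gap: 0.0002
grasp_force: 0.0
```

>>> carry_out:
  increments:
    - [[1,-2,-3.9,0,0],[1,-2,-3.9,0,0],[1,-2,-3.9,0,0],[1,-2,-3.9,0,0],[1,-2,-3.9,0,0],[1,-2,-3.9,0,0],[1,-2,-3.9,0,0]]

```text
t: 1.52
eef_pos: [0.5294, 0.1931, 0.2911]
orientation: [180.0, -0.0, -171.3]
ft_force: [0.7, -0.1, -0.0]
finger_gap: 0.0002
grasp_force: 0.0
```

Run:
```python
import cv2
from h import *
st=robot.state();im=robot.snapshot("wrist")[:,:,::-1]
print(st["eef_pos"],st["orientation"],st["joints"])
cv2.imwrite("pics/w1.png",im)
g=cv2.cvtColor(im,6)
k,l,s,c=cv2.connectedComponentsWithStats((g>110).astype('uint8'))
for i in range(1,k):
    if 200<s[i,4]<9000: print(c[i].round(1),s[i],onz("wrist",c[i],.174,st).round(4))
```

```text
[0.52944825 0.19306069 0.29112293] [ 1.79982009e+02 -3.17625443e-02 -1.71298502e+02] [-25.59229794  20.84937234  -0.60552353  96.95081727   0.2134049
  62.22594121  72.44378695]
[418.4 189.2] [ 391  148   57   84 4145] [0.4857 0.2557 0.174 ]
[231.6 189.6] [ 201  158   65   64 3047] [0.5051 0.1313 0.174 ]
[328.9 189. ] [314 171  31  38 893] [0.4948 0.1961 0.174 ]
[616.6 402.6] [ 576  297   64  183 4755] [0.6312 0.4545 0.174 ]
[386.9 343.8] [ 358  326   65   41 1618] [0.6058 0.2592 0.174 ]
[316.7 423.1] [308 404  18  37 538] [0.6878 0.2173 0.174 ]
[192.8 424.4] [177 411  31  29 321] [0.7045 0.1164 0.174 ]
[440.3 424.4] [426 411  31  29 344] [0.6737 0.3185 0.174 ]
```

View pics/w1.png

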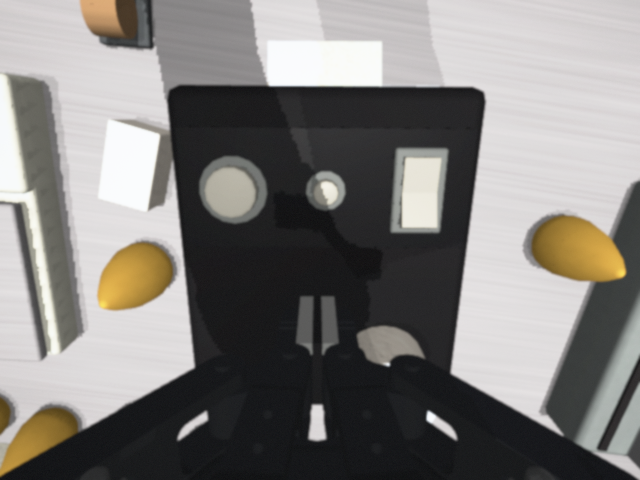

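The wrist view shows the feed button top at (230,191), the small button at (326,190) and the rocker in its bezel at (419,190). The row lies level in the image, so the printer yaw is 8.7°. Next stop is over the bar key.

>>> carry_out:
  increments:
    - [[1,1.7,-11.3,0,0.65],[1,1.7,-11.3,0,0.65],[1,1.7,-11.3,0,0.65],[1,1.7,-11.3,0,0.65],[1,1.7,-11.3,0,0.65],[1,1.7,-11.3,0,0.65],[1,1.7,-11.3,1.7,0.65],[1,1.7,-11.3,1.7,0.65],[1,1.7,-11.3,1.7,0.65],[1,1.7,-11.3,1.7,0.65]]

```text
t: 2.4
eef_pos: [0.5289, -0.1543, 0.2381]
orientation: [-180.0, -0.2, -175.5]
ft_force: [0.4, -0.5, 0.1]
finger_gap: -0.0001
grasp_force: 0.0
```

>>> carry_out:
  increments:
    - [[1,0,0,0,0],[1,0,0,0,0],[1,0,0,0,0]]

```text
t: 2.65
eef_pos: [0.531, -0.149, 0.2409]
orientation: [180.0, 0.1, -175.1]
ft_force: [-0.4, 0.0, 0.6]
finger_gap: -0.0001
grasp_force: 0.0
```

Run:
```python
import cv2
from h import *
st=robot.state();im=robot.snapshot("wrist")[:,:,::-1]
print(st["eef_pos"],st["orientation"])
cv2.imwrite("pics/w2.png",im)
for uv in [(317,190),(200,190)]: print(uv,onz("wrist",uv,.074,st).round(4))
```

```text
[ 0.53104842 -0.14904891  0.24086184] [ 1.79982569e+02  5.38393585e-02 -1.75133054e+02]
(317, 190) [ 0.5068 -0.1509  0.074 ]
(200, 190) [ 0.5148 -0.2446  0.074 ]
```

View pics/w2.png

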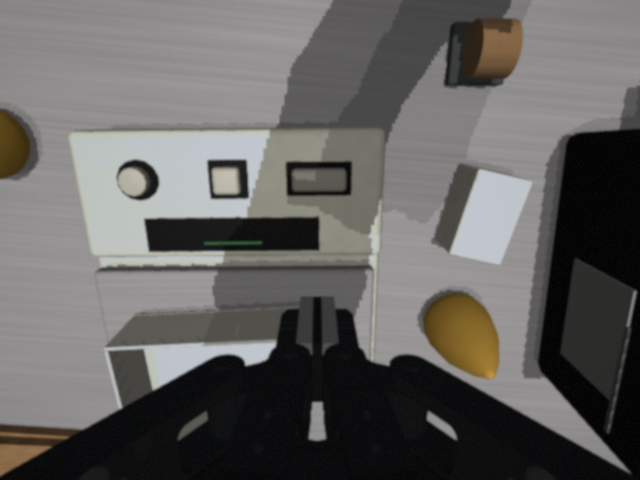

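The bar key top is at (319,180), which gives (0.499, -0.152) and agrees with the top view. Approaching it now.

>>> carry_out:
  increments:
    - [[1,1.07,0,2,0],[1,1.07,0,3,0],[1,1.07,0,4,0],[1,1.07,0,5,0],[1,1.07,0,5,0],[1,1.07,0,5,0],[1,1.07,0,5,0]]

```text
t: 3.28
eef_pos: [0.4997, -0.1532, 0.0922]
orientation: [-180.0, 0.1, -175.2]
ft_force: [0.7, -0.3, 0.9]
finger_gap: 0.0002
grasp_force: 0.0
```

>>> carry_out:
  increments:
    - [[1,0,0,0.4,0],[1,0,0,0.6,0],[1,0,0,0.75,0],[1,0,0,0.75,0],[1,0,0,0.75,0]]

```text
t: 3.7
eef_pos: [0.4996, -0.1534, 0.0688]
orientation: [-180.0, 0.1, -175.3]
ft_force: [3.5, 2.1, 4.8]
finger_gap: -0.0002
grasp_force: 2.2
```

>>> carry_out:
  increments:
    - [[1,0,0,0.07,0],[1,0,0,0.1,0],[1,0,0,0.1,0],[1,0,0,0.1,0],[1,0,0,0.1,0]]

```text
t: 4.12
eef_pos: [0.4997, -0.1535, 0.0673]
orientation: [-180.0, 0.2, -175.3]
ft_force: [-6.3, 4.2, 45.9]
finger_gap: 0.0002
grasp_force: 22.6
```

The key is against its stop. Lifting straight up.

>>> carry_out:
  increments:
    - [[1,0,0,-1,0],[1,0,0,-2.3,0],[1,0,0,-3.6,0],[1,0,0,-4.9,0],[1,0,0,-6.2,0],[1,0,0,-6.4,0],[1,0,0,-6.4,0],[1,0,0,-6.4,0]]

```text
t: 4.78
eef_pos: [0.4983, -0.1533, 0.2573]
orientation: [-180.0, 0.0, -175.3]
ft_force: [0.3, -0.2, -1.1]
finger_gap: 0.0003
grasp_force: 0.0
```

>>> carry_out:
  increments:
    - [[1,-1.35,13.6,0,-0.65],[1,-1.35,13.6,0,-0.65],[1,-1.35,13.6,0,-0.65],[1,-1.35,13.6,0,-0.65],[1,-1.35,13.6,0,-0.65],[1,-1.35,13.6,0,-0.65],[1,-1.35,13.6,0,-0.65],[1,-1.35,13.6,0,-0.65],[1,-1.35,13.6,0,-0.65],[1,-1.35,13.6,0,-0.65]]

```text
t: 5.62
eef_pos: [0.504, 0.2593, 0.2555]
orientation: [-180.0, -0.1, -171.3]
ft_force: [1.7, 0.4, 0.2]
finger_gap: 0.0002
grasp_force: 0.0
```

>>> carry_out:
  increments:
    - [[1,0,0,0,0],[1,0,0,0,0],[1,0,0,0,0]]

```text
t: 5.87
eef_pos: [0.5048, 0.2557, 0.2557]
orientation: [-179.9, -0.1, -171.4]
ft_force: [0.0, -0.7, 0.2]
finger_gap: -0.0002
grasp_force: 0.0
```

>>> carry_out:
  increments:
    - [[1,0,0.07,1,0],[1,0,0.07,2,0],[1,0,0.07,2.4,0],[1,0,0.07,2.4,0],[1,0,0.07,2.4,0]]

```text
t: 6.28
eef_pos: [0.505, 0.2573, 0.1847]
orientation: [-180.0, -0.1, -171.5]
ft_force: [-0.3, -0.2, 0.4]
finger_gap: -0.0002
grasp_force: 0.0
```

>>> carry_out:
  increments:
    - [[1,0,0,0.2,0],[1,0,0,0.35,0],[1,0,0,0.45,0],[1,0,0,0.45,0],[1,0,0,0.45,0]]

```text
t: 6.7
eef_pos: [0.5048, 0.2586, 0.1714]
orientation: [-180.0, -0.0, -171.4]
ft_force: [-0.7, -0.4, -0.1]
finger_gap: -0.0001
grasp_force: 0.0
```

>>> carry_out:
  increments:
    - [[1,0,0,0.07,0],[1,0,0,0.13,0],[1,0,0,0.13,0],[1,0,0,0.13,0]]

```text
t: 7.03
eef_pos: [0.5052, 0.2588, 0.1687]
orientation: [180.0, 0.1, -171.4]
ft_force: [-5.9, -3.2, 24.0]
finger_gap: -0.0001
grasp_force: 12.0
```

>>> carry_out:
  increments:
    - [[1,0,0,-1,0],[1,0,0,-2,0],[1,-0.8,0,-3,0],[1,-0.8,-1,-3,0],[1,-0.8,-1,-3,0],[1,-0.8,-1,-3,0],[1,-0.8,-1,-3,0]]

```text
t: 7.62
eef_pos: [0.5328, 0.2328, 0.2571]
orientation: [180.0, -0.0, -171.4]
ft_force: [0.3, 0.8, 0.2]
finger_gap: -0.0004
grasp_force: 0.0
```

Run:
```python
import cv2,numpy as np
from h import *
st=robot.state();im=robot.snapshot("wrist")[:,:,::-1]
s=robot.snapshot("scene")[:,:,::-1]
print(st["eef_pos"],st["orientation"])
a=cv2.resize(im,(400,300));a0=im[100:300,100:500]
b=cv2.resize(s[180:240,330:450],(600,300),interpolation=2)
o=np.zeros((600,800,3),'uint8');o[:200,:400]=a0;o[:300,400:]=a;o[300:,:600]=b
cv2.imwrite("pics/w3.png",o)
```

```text
[0.53278242 0.23280328 0.25711687] [ 1.79992045e+02 -3.46087865e-02 -1.71371950e+02]
```

View pics/w3.png

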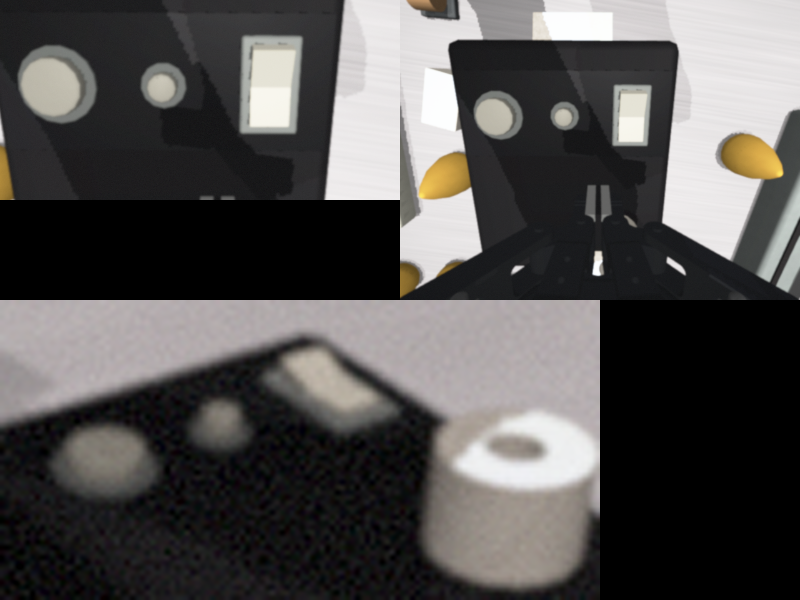

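The rocker now stands raised at its -x end and level at its +x half, so the printer is on. The feed button is at (151,189) in the full frame. Moving over it.

>>> carry_out:
  increments:
    - [[1,1.4,-3.26,0,0],[1,1.4,-3.26,0,0],[1,1.4,-3.26,0,0],[1,1.4,-3.26,0,0],[1,1.4,-3.26,1,0],[1,1.4,-3.26,2,0],[1,1.4,-3.26,2.3,0],[1,1.4,-3.26,2.3,0],[1,1.4,-3.26,2.3,0]]

```text
t: 8.47
eef_pos: [0.5064, 0.1302, 0.1889]
orientation: [-180.0, -0.0, -171.3]
ft_force: [0.9, -0.4, 0.2]
finger_gap: -0.0004
grasp_force: 0.0
```

>>> carry_out:
  increments:
    - [[1,0,0,0.3,0],[1,0,0,0.5,0],[1,0,0,0.65,0],[1,0,0,0.7,0],[1,0,0,0.7,0],[1,0,0,0.7,0]]

```text
t: 8.97
eef_pos: [0.5068, 0.13, 0.168]
orientation: [180.0, 0.1, -171.4]
ft_force: [-0.7, 0.5, 8.6]
finger_gap: 0.0003
grasp_force: 4.3
```

>>> carry_out:
  increments:
    - [[1,0,0,0.03,0],[1,0,0,0.03,0],[1,0,0,0.03,0],[1,0,0,0.03,0],[1,0,0,0.03,0],[1,0,0,0.03,0],[1,0,0,0.03,0],[1,0,0,0.03,0],[1,0,0,0.03,0],[1,0,0,0.03,0]]

```text
t: 9.8
eef_pos: [0.5068, 0.13, 0.1678]
orientation: [180.0, 0.1, -171.4]
ft_force: [-4.2, -0.3, 22.5]
finger_gap: -0.0
grasp_force: 11.1
```

>>> carry_out:
  increments:
    - [[1,0,0,-1,0],[1,0,0,-2,0],[1,0,0,-3,0],[1,0,0,-3.5,0],[1,0,0,-3.5,0],[1,0,0,-3.5,0],[1,0,0,-3.5,0],[1,0,0,-3.5,0]]

```text
t: 10.47
eef_pos: [0.5059, 0.1294, 0.2705]
orientation: [-180.0, -0.1, -171.4]
ft_force: [-0.5, -0.8, -0.6]
finger_gap: -0.0
grasp_force: 0.0
```

Run:
```python
import cv2,numpy as np
from h import *
print(robot.state()["eef_pos"])
s=robot.snapshot("scene")[:,:,::-1]
s0=cv2.imread("pics/scene0.png")
d=cv2.absdiff(s,s0).max(2)>60
d[:190]=0
n,l,st,c=cv2.connectedComponentsWithStats(d.astype('uint8'))
print([(x.tolist(),) for x in st[1:] if x[4]>25])
cv2.imwrite("pics/end.png",s)
```

```text
[0.50585176 0.12944326 0.2705066 ]
[([417, 197, 54, 21, 463],), ([315, 198, 29, 8, 137],), ([268, 204, 24, 13, 160],), ([343, 205, 16, 8, 95],), ([228, 212, 103, 71, 2221],), ([278, 261, 10, 9, 48],), ([331, 281, 30, 30, 246],)]
```

View pics/end.png

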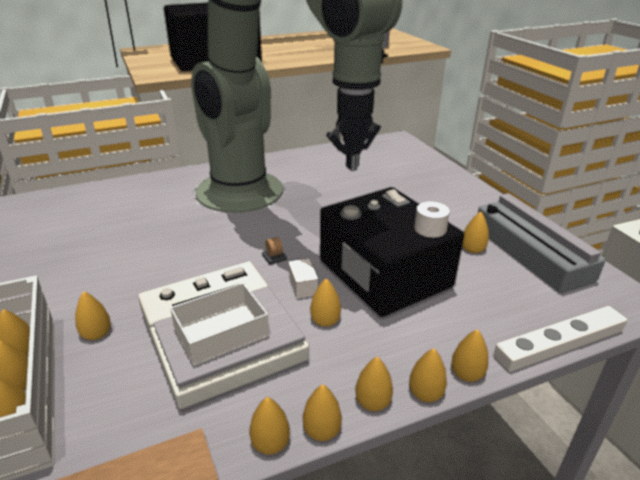

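The final view shows every loose thing where it started; the differences from the first picture are moved shadows. The arm is clear above the printer at about (352,165).

```bash
python3 -c "
from bench import robot
print(robot.sign_off())"
```

```text
the job is handed in; nothing more can be done
None
```

I pressed the scale's bar key to its stop, switched the printer's rocker on, held the feed button in for about a second and let it go, then handed the job in at about 10.5 s; no verdict came back.

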